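# Close up the carton row in the stamping frame and lock its end stop

## Task

Stand the last carton from the shipping box in the free place of the stamping frame, upright, next to the three cartons already there and turned the same way as they are. Then slide the end stop up until the row is closed with no play, and turn its clamp knob clockwise until it is tight, so that the row cannot shift under the date stamp. Leave the date stamp and the tape roll where they are.

Things in the scene. Friction and masses are not known exactly. Their poses are not given: they have to be found in the camera images.
- last_carton_mid (a point): centre of the last carton: a closed white board carton with a plain kraft band, 64 (its x) x 40 (its y) x 110 mm high (z up), 0.10 to 0.20 kg, upright in the shipping box with its 40 mm depth along the box's length, 40 mm or more clear of the box's end walls. The box's side walls stand 3 mm off its ends, as high as the carton: there it can be held only by its broad faces, 40 mm apart.
- shipping_box: open-topped kraft shipping box, fixed; outside 182 (its x) x 80 (its y) x 119 mm high, walls and floor 5 mm, inside 172 x 70 mm; its top flaps hang down outside, up to 8 mm off the walls. Origin: centre of the underside, on the worktop.
- stamping_frame: aluminium frame, fixed: base plate 114 (its x) x 330 (its y) x 8 mm on feet, its top 20 mm over the worktop; on it two rails along y, 20 mm high, 8 thick, 72 mm apart inside. At the -y end a fixed upright plate, inner face at y = -140 mm. The cartons stand on the base plate in a row along y from there, broad faces together, widths along x; a closed row of four ends at y = +20 mm. Origin: centre of the underside, on the worktop.
- free_place (a point): centre of the fourth place, on the base plate (20 mm over the worktop), frame y = 0; axes as the frame's. At the start the gap between third carton and end stop reaches from about y = -18 to +35..+40 mm: too tight for fingers beside the broad faces; here a carton can be held only by its 40 mm wide ends (64 mm apart), above the low rails.
- row_carton1_mid (a point): centre of the first of three like cartons (64 x 40 x 110 mm, 0.14 kg, loose) already in the frame, next to the fixed end plate; x along its width, y along the row
- row_carton2_mid (a point): centre of the second carton in the frame, the same
- row_carton3_mid (a point): centre of the third carton in the frame, the same; about 1 mm of air between the cartons at the start
- stop_carriage (a joint): travel of the end stop along the rails, m: 0 = fully drawn back (face at frame y = +40 mm), grows as it slides towards the cartons (frame -y); 0.020 when four cartons stand close together, 0.060 its limit. Loose it slides with about 1.5 N; it has no spring.
- stop_face (a point): the end stop: an aluminium shoe 68 x 82 x 20 mm between the rails with an upright steel plate 68 wide x 6 thick, its top 124 mm over the worktop. The point is the middle of the plate's face that meets the last carton; axes as the frame's.
- clamp_knob (a joint): angle of the clamp knob, rad, grows clockwise seen from above: 0 = slack, its screw begins to bite at about 0.5, the stop is tight (holds 20 N and more) from 1.2 on, 1.75 = end of travel. Takes about 0.15 N m to turn slack, about 0.25 N m at the end; stays where it is left.
- knob_grip (a point): the clamp knob: black bar handle 64 long (its x) x 16 thick (its y) x 28 mm high on an upright axis, on the end stop, 54 mm behind its face (frame +y); bar top 100 mm over the worktop. The point is the bar's middle, on the axis, 86 mm over the worktop. At joint value 0 the bar lies along the frame's x. The stop can be slid along by holding the knob.
- stamp: the date stamp: 36 x 50 x 87 mm, red press on a black foot, standing loose in front of the frame; origin: centre of the underside
- tape: roll of clear tape, 93 mm across x 48 mm, lying flat behind the frame; origin: centre of the underside
There are look-alikes about, which are no part of the job. Leave any purple look-alike of the part that bears last_carton_mid alone.

How it is judged:
By the outcome, as a careful person would: the job done as asked, in the order asked, and still so for the second after the job is handed in, with the robot touching nothing.
It also fails if it takes over 64 s, if anything falls off the work surface, if the arm or the gripper's body presses on something with over 40 N, if the wrist force passes 120 N, or if a joint passes its speed limit or range.

## Robot

A 6-joint arm with a two-finger parallel gripper is mounted at the origin on a cart in front of the work surface, level with it; the furniture and walls round the work are solid. World frame = base frame: x ahead of the robot, y to its left, z up, the work surface at z = 0. Lengths are in mm, angles in rad, forces in N, time in s.
With the tool pointing down it reaches from about 350 to 925 mm from the base axis. Payload 6.4 kg.
Tool frame: the origin (TCP) lies between the finger pads; the fingertips stand 17 mm ahead of it and the grasp point (between the pads) lies 2 mm behind it; x points along the fingers, z is the direction in which the jaws open and shut, and the axes are right-handed (so a half turn about x gives the same grasp; the last joint's range is limited). The gripper opens to 94 mm and grips with 3 to 60 N. Pads are 16 mm wide; open, the fingers measure 119 mm over their backs; the gripper's body (75 mm by 177 mm) begins 78 mm behind the grasp point.
Start: joints at [-1.494, 0.245, 1.558, -0, 1.339, -0.174], TCP at [161.321, -629.674, 222.455] pointing down, gripper open.
Joint ranges: [-3.13, 3.13], [-1.02, 2.26], [0.13, 2.54], [-0.95, 4.09], [0.21, 2.88], [-2.74, 2.74]. Speed limits (rad/s): [2.57, 2.57, 3.14, 3.14, 3.14, 3.14].

## Interface

Orientations are given as a unit quaternion [w, x, y, z].
In Python, from station import state, read_camera, camera_model, close_job gives the robot as it stands. The module is installed in compiled form; this text tells all that it offers.
- The arm moves only by the tool drive_tool, never from a script. Its argument "targets" is a list of rows, each an object with "delta_pos": the shift along the world's x, y, z in mm, a list of three; "roll": the turn about the world's z in rad; "grip": the opening, from 0 (shut) to 1 (fully open). A call has 1 to 12 rows; each row shifts and turns the commanded pose from where the row before left it; what a row does not reach is not made up. A row lasts 1/12 s, in which the tool goes at most 41.7 mm and 7.16 degrees, less where a joint would pass 70% of its speed; a pose out of reach is approached as far as the arm can. A call with a gripper value outside its range is refused whole. The fingers move at their own pace and stop on an object; "newtons" is the grip in N (left out, the last holds). Time passes only in rows, so rows that do not move let the fingers close. It gives the time, the measured TCP pose, the force and the opening at its end, in the units of the state.
- state(): the state, without advancing time (a new reading comes with each control period).
- read_camera(name): name is "scene" or "top" or "wrist"; returns (picture, depth): 384x512x3 uint8, red, green, blue; 384x512 float32, mm along the optical axis (not along the pixel's ray), 0 where there is no reading.
- camera_model(name): a dict with "fx", "fy", "cx", "cy" (pixels), "dist_coeffs" ([k1, k2, p1, p2, k3] as OpenCV has them; the pictures are not rectified), "rvec" (rotation vector, rad) and "tvec" (3), from world to camera coordinates, as OpenCV has them. Camera axes: x right, y down, z forward; pixel columns grow to the right and rows downward; lengths in mm; the calibration is good to about 2 mm. A picture is of the moment at which its call begins: read the wrist's pose just before it. camera_model takes no time and is no camera call; for the wrist camera it gives the pose at the moment of the call.
- close_job(): hands the job in, once; it reports no verdict.
The state is a dict: "time_s": time; "qpos": joint angles; "joint_vel": joint speeds; "tau": joint torques, N m; "position": TCP position; "orientation": TCP orientation; "ft_force": force on the tool from outside, world axes, zero at the start; "ft_torque": the same for the moment, N m; "finger_gap": finger opening in mm.
Only numpy, scipy, OpenCV 4.12 (cv2) and the standard library are available. Lean on these libraries where they do the work, as an engineer would, in place of code of your own. Each camera call takes 0.05 s, during which the arm holds its last target. There are 200 camera calls.

## Working session

There is one attempt and no reset: what is moved stays moved. The work goes in short steps, Python scripts to look and compute and a tool call to move; the robot and the scene stay as the last step left them, time stands still between calls to the robot, and variables do not carry over. Pictures are saved under pics/ and viewed, about 8 in all and at most 12, crops included, and the job is handed in when it is done.

Besides the shell and the picture viewer there is one more tool, called after "Call:" by a JSON object that holds its "method" and its "body", one argument or row to a line. drive_tool: Moves the arm, as the interface text tells. Its arguments: {"type":"object","properties":{"targets":{"type":"array","items":{"type":"object","properties":{"delta_pos":{"type":"array","items":{"type":"number"}},"roll":{"type":"number"},"grip":{"type":"number"}}}},"newtons":{"type":"number"}},"required":["targets"]}

```bash
mkdir -p pics
cat > h.py <<'E'
import numpy as np, cv2
from station import state, read_camera, camera_model
def grab(name):
    m=camera_model(name); im,d=read_camera(name)
    return m,im,d
def cloud(m,d):
    h,w=d.shape
    K=np.array([[m['fx'],0,m['cx']],[0,m['fy'],m['cy']],[0,0,1.]])
    u,v=np.meshgrid(np.arange(w),np.arange(h))
    p=cv2.undistortPoints(np.stack([u,v],-1).reshape(-1,1,2).astype(float),K,np.array(m['dist_coeffs'],float)).reshape(h,w,2)
    P=np.dstack([p*d[...,None],d])
    R=cv2.Rodrigues(np.array(m['rvec'],float))[0]
    W=(P-np.array(m['tvec'],float).reshape(3))@R
    W[d<=0]=np.nan
    return W
def save(n,im): cv2.imwrite('pics/'+n,im[...,::-1])
E
python3 - <<'E'
from h import *
out=[]
for n in ['scene','top']:
    m,im,d=grab(n); np.savez(n+'.npz',im=im,W=cloud(m,d)); out.append(im)
    print(n, -cv2.Rodrigues(np.array(m['rvec'],float))[0].T@np.array(m['tvec'],float).reshape(3))
save('a_scene.png',cv2.resize(out[0],(800,600)));save('a_top.png',cv2.resize(out[1],(800,600)))
s=state();print(s['position'],s['orientation'],s['finger_gap'],s['time_s'],s['ft_force'])
E
```

```text
scene [-27.13627024 985.19782781 816.4112522 ]
top [ 427.56079386   85.58959563 1136.64257273]
[ 161.26802474 -629.15782109  221.468085  ] [ 0.55819254  0.43399083  0.55902303 -0.43308926] 93.75901522945313 0.1 [0.66589551 0.99271503 0.78453408]
```

View pics/a_scene.png

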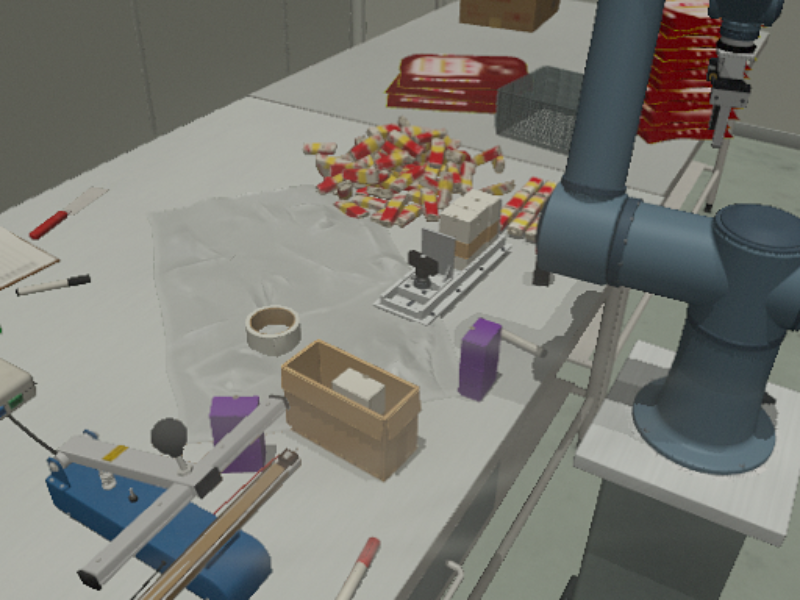

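View pics/a_top.png

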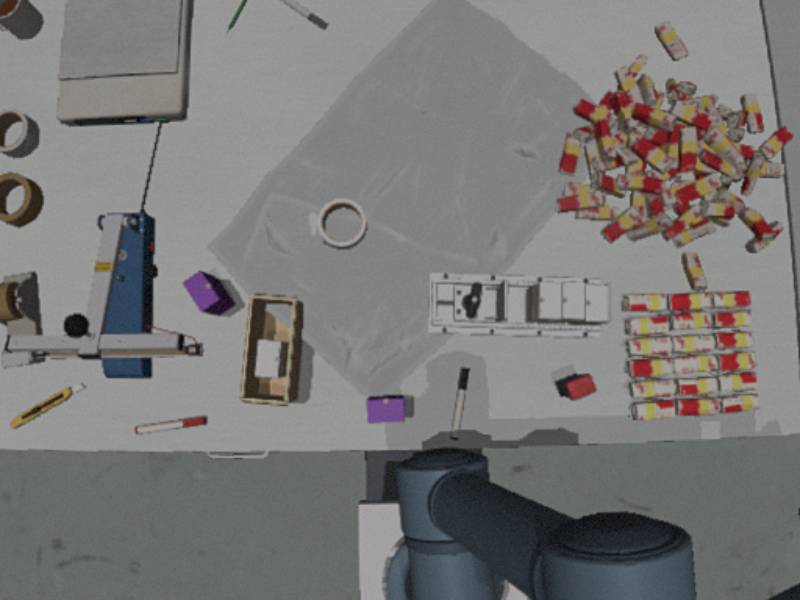

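The white-topped carton in the kraft box at top (270,358) is the last carton. The purple ones at top (208,292) and (386,408) are the look-alikes. The frame is at top (520,305), with three cartons on the right, then the stop plate and the knob at (473,300). Next I measure them.

Run:
```python
from h import *
z=np.load('top.npz');W=z['W'];im=z['im'].astype(int)
s=512/800
def reg(name,u0,u1,v0,v1,zlo,zhi,ero=0):
    M=np.zeros(W.shape[:2],bool);M[int(v0*s):int(v1*s),int(u0*s):int(u1*s)]=1
    M&=(W[...,2]>zlo)&(W[...,2]<zhi)
    M=M.astype(np.uint8)
    n,l,st,c=cv2.connectedComponentsWithStats(M)
    k=1+np.argmax(st[1:,4]);P=W[l==k]
    r=cv2.minAreaRect(P[:,:2].astype(np.float32))
    print(name,'n',len(P),'zmed %.1f'%np.median(P[:,2]),'mean',P.mean(0).round(1),'rect',np.round(r[0],1),np.round(r[1],1),'ang %.1f'%r[2], 'x',np.percentile(P[:,0],[1,99]).round(1),'y',np.percentile(P[:,1],[1,99]).round(1))
    return P
reg('carton',250,290,335,385,90,130)
reg('boxrim',230,310,280,415,105,135)
reg('row',520,615,270,330,115,145)
reg('stopplate',490,540,265,335,110,140)
reg('knob',445,498,270,330,88,115)
reg('base',420,615,265,345,10,60)
reg('all',420,620,260,345,10,150)
reg('tape',310,375,190,255,30,70)
reg('stamp',545,605,360,410,50,110)
reg('purple',360,410,390,430,60,130)
m,i,d=None,z['im'],None
a=cv2.resize(i[170:270,150:200],None,fx=5.5,fy=5.5,interpolation=cv2.INTER_CUBIC)
b=cv2.resize(i[170:220,270:400],None,fx=4,fy=4,interpolation=cv2.INTER_CUBIC)
c=np.zeros((560,800,3),np.uint8);c[:550,:275]=a;c[:200,280:800]=b
zs=np.load('scene.npz')['im'];e=cv2.resize(zs[210:310,175:275],None,fx=3.5,fy=3.5);c[205:555,280:630]=e
save('crop1.png',c)
```

```text
carton n 382 zmed 114.2 mean [427.9 297.4 113.1] rect [428.5 299.4] [42.2 62.7] ang 84.1 x [396.3 458.8] y [276.7 319.7]
boxrim n 646 zmed 116.8 mean [443.5 297.7 115.9] rect [443.7 297.7] [ 87.5 188.3] ang 84.6 x [351.1 536.8] y [250.4 345.9]
row n 1117 zmed 130.5 mean [ 515.5 -229.5  130. ] rect [ 515.8 -232.6] [128.1  64.9] ang 87.3 x [482.4 548.2] y [-295.5 -168.7]
stopplate n 77 zmed 122.5 mean [ 521.7 -111.4  122. ] rect [ 522.2 -111.7] [ 5.5 67.8] ang 87.4 x [488.3 555.9] y [-115.  -107.8]
knob n 137 zmed 98.6 mean [524.  -60.3  98.6] rect [523.8 -60.9] [16.7 62.2] ang 75.9 x [493.8 554.3] y [-72.4 -48.7]
base n 3159 zmed 21.8 mean [521.5 -97.6  26.7] rect [ 525.8 -141.4] [348.8 149.6] ang 89.2 x [460.7 599.4] y [-304.5   31. ]
all n 4832 zmed 38.7 mean [ 520.8 -130.4   57.4] rect [ 530.3 -141.5] [348.8 158.6] ang 89.2 x [462.  604.2] y [-300.8   29.7]
tape n 377 zmed 46.7 mean [679.4 176.6  45.3] rect [679.6 175.5] [90.3 91.1] ang 89.4 x [634.4 724.8] y [132.6 220.4]
stamp n 244 zmed 86.3 mean [ 367.2 -248.1   85.5] rect [ 366.3 -250.2] [37.8 49.4] ang 20.1 x [345.9 389.6] y [-272.7 -224.4]
purple n 391 zmed 109.8 mean [339.   97.9 107.8] rect [338.3  99. ] [63.7 40.4] ang 89.3 x [318.1 358. ] y [ 67.1 129. ]
```

View pics/crop1.png

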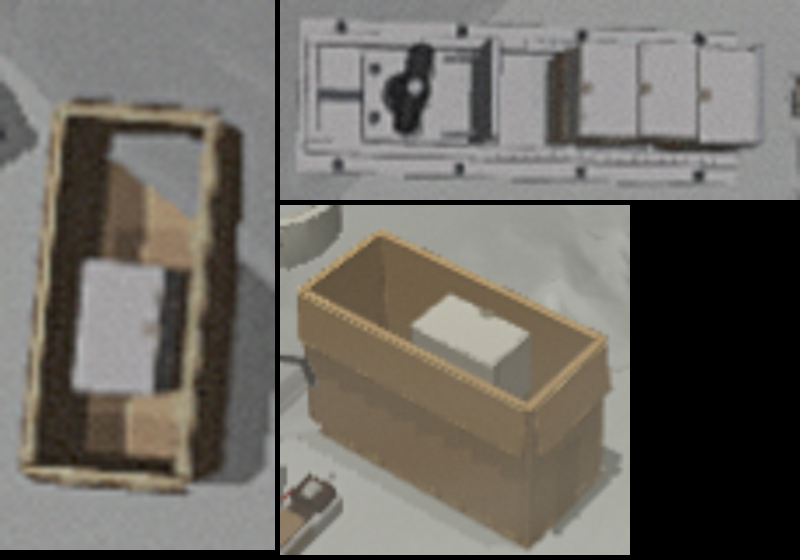

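The pictures show the carton's 64 mm side along the box's length, unlike the text. Its top notch faces -y, while the row's notches face +y. I'll check both from close up with the wrist camera. The grasp yaw is chosen so that a half turn stays within the last joint's range.

Call:
{"method": "drive_tool", "body": {
  "targets": [
    {"delta_pos": [24,32,8],"roll": 0.121,"grip": 1},
    {"delta_pos": [24,32,8],"roll": 0.121,"grip": 1},
    {"delta_pos": [24,32,8],"roll": 0.121,"grip": 1},
    {"delta_pos": [24,32,8],"roll": 0.121,"grip": 1},
    {"delta_pos": [24,32,8],"roll": 0.121,"grip": 1},
    {"delta_pos": [24,32,8],"roll": 0.121,"grip": 1},
    {"delta_pos": [24,32,8],"roll": 0.121,"grip": 1},
    {"delta_pos": [24,32,8],"roll": 0.121,"grip": 1},
    {"delta_pos": [24,32,8],"roll": 0.121,"grip": 1},
    {"delta_pos": [24,32,8],"roll": 0.121,"grip": 1},
    {"delta_pos": [24,32,8],"roll": 0.121,"grip": 1},
    {"delta_pos": [24,32,8],"roll": 0.121,"grip": 1}
  ]
}}

```text
time_s: 1.1
position: [449.9, -243.7, 318.6]
orientation: [0.705, -0.049, 0.705, 0.049]
ft_force: [0.3, -0.6, 0.2]
finger_gap: 93.8
```

Call:
{"method": "drive_tool", "body": {
  "targets": [
    {"delta_pos": [-2,40,0],"roll": 0.121,"grip": 1},
    {"delta_pos": [-2,40,0],"roll": 0.121,"grip": 1},
    {"delta_pos": [-2,40,0],"roll": 0.121,"grip": 1},
    {"delta_pos": [-2,40,0],"roll": 0.121,"grip": 1},
    {"delta_pos": [-2,40,0],"roll": 0.121,"grip": 1},
    {"delta_pos": [-2,40,0],"roll": 0.121,"grip": 1},
    {"delta_pos": [-2,40,0],"roll": 0.121,"grip": 1},
    {"delta_pos": [-2,40,0],"roll": 0.121,"grip": 1},
    {"delta_pos": [-2,40,0],"roll": 0.121,"grip": 1},
    {"delta_pos": [-2,40,0],"roll": 0.121,"grip": 1},
    {"delta_pos": [-2,40,0],"roll": 0.121,"grip": 1},
    {"delta_pos": [-2,40,0],"roll": 0.121,"grip": 1}
  ]
}}

```text
time_s: 2.1
position: [424.5, 236.3, 318.2]
orientation: [-0.495, 0.505, -0.495, -0.505]
ft_force: [0.4, -0.1, 0.9]
finger_gap: 94.0
```

Call:
{"method": "drive_tool", "body": {
  "targets": [
    {"delta_pos": [0,10,0],"roll": 0.121,"grip": 1},
    {"delta_pos": [0,10,0],"roll": 0.121,"grip": 1},
    {"delta_pos": [0,10,0],"roll": 0.121,"grip": 1},
    {"delta_pos": [0,10,0],"roll": 0.121,"grip": 1},
    {"delta_pos": [0,10,0],"roll": 0.121,"grip": 1},
    {"delta_pos": [0,10,0],"roll": 0.121,"grip": 1},
    {"delta_pos": [0,0,0],"roll": 0.121,"grip": 1},
    {"delta_pos": [0,0,0],"roll": 0.121,"grip": 1},
    {"delta_pos": [0,0,0],"roll": 0.121,"grip": 1},
    {"delta_pos": [0,0,0],"roll": 0.121,"grip": 1},
    {"delta_pos": [0,0,0],"roll": 0.121,"grip": 1},
    {"delta_pos": [0,0,0],"roll": 0.121,"grip": 1}
  ]
}}

```text
time_s: 3.1
position: [425.0, 294.2, 317.9]
orientation: [0.035, -0.706, 0.035, 0.707]
ft_force: [0.6, 0.5, -0.2]
finger_gap: 94.1
```

```bash
cat >> h.py <<'E'
def yaw(s=None):
    from scipy.spatial.transform import Rotation as Q
    s=s or state();o=s['orientation'];z=Q.from_quat([o[1],o[2],o[3],o[0]]).as_matrix()
    return np.degrees(np.arctan2(z[1,2],z[0,2]))
def rect(name,W,x,y,z):
    M=((W[...,2]>z[0])&(W[...,2]<z[1])&(W[...,0]>x[0])&(W[...,0]<x[1])&(W[...,1]>y[0])&(W[...,1]<y[1])).astype(np.uint8)
    n,l,st,c=cv2.connectedComponentsWithStats(M)
    if n<2: print(name,'none'); return
    k=1+np.argmax(st[1:,4]);P=W[l==k]
    r=cv2.minAreaRect(P[:,:2].astype(np.float32))
    print(name,'n',len(P),'z %.1f'%np.median(P[:,2]),'rect',np.round(r[0],1),np.round(r[1],1),'ang %.1f'%r[2],'px',st[k,:4])
E
python3 - <<'E'
from h import *
s=state();print(s['position'],yaw(s),s['qpos'],s['time_s'],s['ft_force'])
m,im,d=grab('wrist');W=cloud(m,d);np.savez('w1.npz',im=im,W=W)
rect('carton',W,(380,480),(265,330),(105,122))
rect('rim',W,(330,560),(230,365),(112,135))
print('z histogram',np.histogram(W[...,2][np.isfinite(W[...,2])],bins=range(-10,140,10)))
save('w1.png',im)
E
```

```text
[425.03944085 294.22067034 317.87638712] 174.29405852276858 [ 3.85899858e-01 -1.37331245e-01  1.78277610e+00  7.07473785e-06
  1.49722565e+00 -2.65610609e+00] 3.1 [ 0.62143488  0.4930076  -0.2313968 ]
carton n 1398 z 114.9 rect [427.3 302.4] [39.1 63.8] ang 84.7 px [234 173  48  30]
rim n 2259 z 118.0 rect [444.  301.4] [ 85.3 187.6] ang 84.6 px [174 157 143  63]
z histogram (array([23609, 24281, 35212,  4818,  2435,  2378,  1159,  3049,   777,
        1204,   861,  1714,  5017,    43]), array([-10,   0,  10,  20,  30,  40,  50,  60,  70,  80,  90, 100, 110,
       120, 130]))
```

View pics/w1.png

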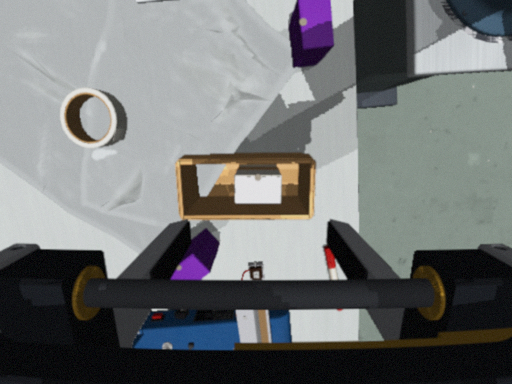

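The wrist view agrees: the carton top at (258,188) is 39x64 mm at z 115, with its 64 mm side along the box. The notch faces -y and there is ample room at its ends. I'll grip it by the ends.

Call:
{"method": "drive_tool", "body": {
  "targets": [
    {"delta_pos": [3,7,-30],"grip": 1},
    {"delta_pos": [0,0,-35],"grip": 1},
    {"delta_pos": [0,0,-35],"grip": 1},
    {"delta_pos": [0,0,-35],"grip": 1},
    {"delta_pos": [0,0,-35],"grip": 1},
    {"delta_pos": [0,0,-35],"grip": 1},
    {"delta_pos": [0,0,-25],"grip": 1},
    {"delta_pos": [0,0,-15],"grip": 1},
    {"delta_pos": [0,0,0],"grip": 1},
    {"delta_pos": [0,0,0],"grip": 0.55},
    {"delta_pos": [0,0,0],"grip": 0.55},
    {"delta_pos": [0,0,0],"grip": 0.55}
  ],
  "newtons": 20
}}

```text
invalid input
```

Call:
{"method": "drive_tool", "body": {
  "targets": [
    {"delta_pos": [0,0,0],"grip": 0.55},
    {"delta_pos": [0,0,0],"grip": 0.55},
    {"delta_pos": [0,0,0],"grip": 0.55},
    {"delta_pos": [0,0,0],"grip": 0.55},
    {"delta_pos": [0,0,0],"grip": 0.55}
  ]
}}

```text
invalid input
```

Call:
{"method": "drive_tool", "body": {
  "targets": [
    {"delta_pos": [3,7,-30],"roll": 0,"grip": 1},
    {"delta_pos": [0,0,-35],"roll": 0,"grip": 1},
    {"delta_pos": [0,0,-35],"roll": 0,"grip": 1},
    {"delta_pos": [0,0,-35],"roll": 0,"grip": 1},
    {"delta_pos": [0,0,-35],"roll": 0,"grip": 1},
    {"delta_pos": [0,0,-35],"roll": 0,"grip": 1},
    {"delta_pos": [0,0,-25],"roll": 0,"grip": 1},
    {"delta_pos": [0,0,-15],"roll": 0,"grip": 1},
    {"delta_pos": [0,0,0],"roll": 0,"grip": 1},
    {"delta_pos": [0,0,0],"roll": 0,"grip": 0.55},
    {"delta_pos": [0,0,0],"roll": 0,"grip": 0.55},
    {"delta_pos": [0,0,0],"roll": 0,"grip": 0.55}
  ],
  "newtons": 20
}}

```text
time_s: 4.15
position: [429.6, 301.9, 75.2]
orientation: [-0.038, 0.707, -0.037, -0.705]
ft_force: [0.8, -0.2, 0.1]
finger_gap: 77.5
```

Call:
{"method": "drive_tool", "body": {
  "targets": [
    {"delta_pos": [0,0,0],"roll": 0,"grip": 0.55},
    {"delta_pos": [0,0,0],"roll": 0,"grip": 0.55},
    {"delta_pos": [0,0,0],"roll": 0,"grip": 0.55},
    {"delta_pos": [0,0,0],"roll": 0,"grip": 0.55}
  ]
}}

```text
time_s: 4.48
position: [428.9, 301.7, 74.6]
orientation: [-0.038, 0.706, -0.037, -0.706]
ft_force: [-1.4, 1.2, 5.7]
finger_gap: 63.7
```

Call:
{"method": "drive_tool", "body": {
  "targets": [
    {"delta_pos": [0,0,8],"roll": 0,"grip": 0.55},
    {"delta_pos": [0,0,15],"roll": 0,"grip": 0.55},
    {"delta_pos": [0,0,25],"roll": 0,"grip": 0.55},
    {"delta_pos": [0,0,30],"roll": 0,"grip": 0.55},
    {"delta_pos": [0,0,30],"roll": 0,"grip": 0.55},
    {"delta_pos": [0,0,30],"roll": 0,"grip": 0.55},
    {"delta_pos": [0,0,25],"roll": 0,"grip": 0.55},
    {"delta_pos": [0,0,10],"roll": 0,"grip": 0.55},
    {"delta_pos": [0,0,0],"roll": 0,"grip": 0.55}
  ]
}}

```text
time_s: 5.23
position: [429.6, 301.8, 249.3]
orientation: [-0.038, 0.708, -0.036, -0.704]
ft_force: [0.3, -0.2, -1.1]
finger_gap: 64.2
```

Run:
```python
from h import *
z=np.load('top.npz');W=z['W']
# frame fit from start: row sides, stop plate, knob
rect('row',W,(470,560),(-310,-150),(122,140))
rect('plate',W,(470,570),(-125,-95),(112,132))
rect('knob',W,(480,570),(-90,-30),(90,110))
rect('gapbase',W,(485,555),(-168,-118),(10,28))
s=state();print(s['position'],yaw(s),s['finger_gap'],s['ft_force'])
m,im,d=grab('wrist');save('w2.png',im)
m,im2,d=grab('top');W=cloud(m,d)
rect('held',W,(370,490),(250,360),(200,300))
```

```text
row n 1085 z 130.6 rect [ 515.9 -232.5] [127.9  64.9] ang 87.1 px [345 181  46  25]
plate n 77 z 122.5 rect [ 522.2 -111.7] [ 5.5 67.8] ang 87.4 px [322 179   3  26]
knob n 135 z 98.8 rect [523.8 -60.9] [16.7 62.2] ang 75.9 px [298 181  11  23]
gapbase n 266 z 20.1 rect [ 520.7 -147.3] [47.  69.6] ang 84.0 px [320 184  17  24]
[429.58904804 301.83394599 249.30842984] 173.9506062506582 64.21298958258693 [ 0.34080862 -0.16374299 -1.13560907]
held n 177 z 239.5 rect [429.8 279.2] [64.7  8.9] ang 2.2 px [164 215  10  28]
```

View pics/w2.png

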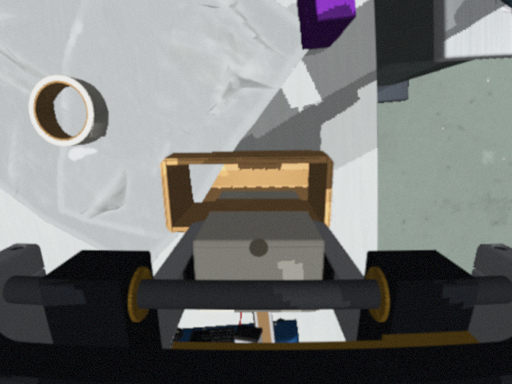

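The carton is held upright by its ends, with the notch at (258,247) on the -y side. Now I carry it over the free place while turning it about -177°.

Call:
{"method": "drive_tool", "body": {
  "targets": [
    {"delta_pos": [3.75,-18.5,0],"roll": -0.1235,"grip": 0.55},
    {"delta_pos": [3.75,-18.5,0],"roll": -0.1235,"grip": 0.55},
    {"delta_pos": [3.75,-18.5,0],"roll": -0.1235,"grip": 0.55},
    {"delta_pos": [3.75,-18.5,0],"roll": -0.1235,"grip": 0.55},
    {"delta_pos": [3.75,-18.5,0],"roll": -0.1235,"grip": 0.55},
    {"delta_pos": [3.75,-18.5,0],"roll": -0.1235,"grip": 0.55},
    {"delta_pos": [3.75,-18.5,0],"roll": -0.1235,"grip": 0.55},
    {"delta_pos": [3.75,-18.5,0],"roll": -0.1235,"grip": 0.55},
    {"delta_pos": [3.75,-18.5,0],"roll": -0.1235,"grip": 0.55},
    {"delta_pos": [3.75,-18.5,0],"roll": -0.1235,"grip": 0.55},
    {"delta_pos": [3.75,-18.5,0],"roll": -0.1235,"grip": 0.55},
    {"delta_pos": [3.75,-18.5,0],"roll": -0.1235,"grip": 0.55}
  ]
}}

```text
time_s: 6.33
position: [472.0, 78.4, 243.4]
orientation: [0.505, -0.493, 0.507, 0.496]
ft_force: [0.2, -0.1, -1.3]
finger_gap: 64.0
```

Call:
{"method": "drive_tool", "body": {
  "targets": [
    {"delta_pos": [3.75,-18.5,0],"roll": -0.1235,"grip": 0.55},
    {"delta_pos": [3.75,-18.5,0],"roll": -0.1235,"grip": 0.55},
    {"delta_pos": [3.75,-18.5,0],"roll": -0.1235,"grip": 0.55},
    {"delta_pos": [3.75,-18.5,0],"roll": -0.1235,"grip": 0.55},
    {"delta_pos": [3.75,-18.5,0],"roll": -0.1235,"grip": 0.55},
    {"delta_pos": [3.75,-18.5,0],"roll": -0.1235,"grip": 0.55},
    {"delta_pos": [3.75,-18.5,0],"roll": -0.1235,"grip": 0.55},
    {"delta_pos": [3.75,-18.5,0],"roll": -0.1235,"grip": 0.55},
    {"delta_pos": [3.75,-18.5,0],"roll": -0.1235,"grip": 0.55},
    {"delta_pos": [3.75,-18.5,0],"roll": -0.1235,"grip": 0.55},
    {"delta_pos": [3.75,-18.5,0],"roll": -0.1235,"grip": 0.55},
    {"delta_pos": [3.75,-18.5,0],"roll": -0.1235,"grip": 0.55}
  ]
}}

```text
time_s: 7.33
position: [517.1, -143.0, 243.2]
orientation: [0.705, -0.022, 0.708, 0.024]
ft_force: [0.5, 1.3, -0.2]
finger_gap: 63.8
```

Call:
{"method": "drive_tool", "body": {
  "targets": [
    {"delta_pos": [1,-2,0],"roll": -0.121,"grip": 0.55},
    {"delta_pos": [0,0,0],"roll": 0,"grip": 0.55},
    {"delta_pos": [0,0,0],"roll": 0,"grip": 0.55}
  ]
}}

```text
time_s: 7.58
position: [518.3, -144.2, 244.0]
orientation: [0.706, 0.017, 0.708, -0.016]
ft_force: [-0.2, 0.1, -1.7]
finger_gap: 63.9
```

Run:
```python
from h import *
s=state();print(s['position'],yaw(s),s['finger_gap'],s['ft_force'],s['qpos'],s['time_s'])
m,im,d=grab('wrist');W=cloud(m,d);np.savez('w3.npz',im=im,W=W);save('w3.png',im)
rect('held top',W,(470,570),(-175,-110),(265,305))
rect('row',W,(470,570),(-320,-150),(122,140))
rect('plate',W,(470,570),(-140,-80),(112,132))
rect('knob',W,(480,570),(-90,-30),(90,110))
m,im,d=grab('top');W=cloud(m,d)
rect('T held top',W,(470,570),(-185,-100),(265,305))
```

```text
[ 518.27549713 -144.22106344  243.99521201] -2.65123370604395 63.917369237385486 [-0.22130299  0.10271547 -1.71155704] [-4.82323862e-01 -3.42764568e-02  1.82006884e+00  1.09794353e-04
  1.36016914e+00 -4.36070492e-01] 7.5833
held top n 8949 z 284.5 rect [ 520.  -136.9] [22.8 89.1] ang 87.1 px [153 225 211  55]
row n 389 z 129.6 rect [ 513.3 -287. ] [15.7 66.1] ang 88.4 px [231 312  57   7]
plate n 449 z 123.5 rect [ 523.1 -108.2] [ 5.5 67.6] ang 87.1 px [228 158  67   7]
knob n 898 z 99.2 rect [525.6 -58.3] [16.3 64.4] ang 75.9 px [232 100  59  26]
T held top n 16 z 276.8 rect [ 544.3 -131.5] [ 2.9 14.3] ang 76.2 px [343 172   4   8]
```

View pics/w3.png

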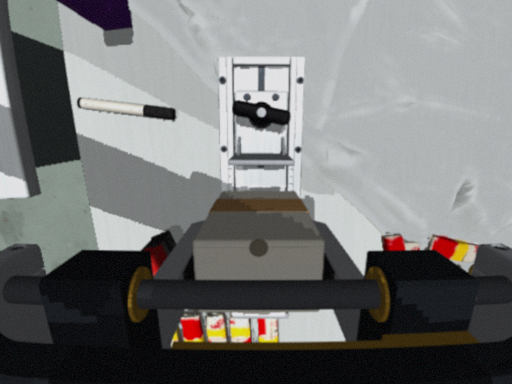

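Run:
```python
from h import *
z=np.load('w3.npz');W=z['W'];a=np.radians(-2.8);ex=np.array([np.cos(a),np.sin(a)]);ey=np.array([-np.sin(a),np.cos(a)])
print(camera_model('wrist')['cx'])
F=np.dstack([W[...,:2]@ex,W[...,:2]@ey,W[...,2]])
for v in (160,161): 
    r=[c for c in range(200,330) if 115<W[v,c,2]<130]; print(v,r[0],r[-1],F[v,r[0]].round(1),F[v,r[-1]].round(1))
for v in (245,250,255,260):
    print(v,[ (c,F[v,c].round(1).tolist()) for c in (190,194,198,230,258,290,318,322,326)])
for v in (80,130,180):
    r=[c for c in range(200,330) if 30<W[v,c,2]<48]; b=[c for c in range(200,330) if 12<W[v,c,2]<48]
    print('rails',v,F[v,r[0],0].round(1),F[v,r[-1],0].round(1),'base',F[v,b[0],0].round(1),F[v,b[-1],0].round(1))
print('tcp',np.array(state()['position'][:2])@ex)
```

```text
258.3293245182277
160 228 294 [493.9 -81.1 122.5] [561.5 -80.8 122.6]
161 228 294 [493.9 -82.1 122.5] [561.4 -81.7 123.9]
245 [(190, [489.6, -109.9, 270.8]), (194, [495.2, -103.9, 284.3]), (198, [497.2, -103.8, 284.5]), (230, [512.4, -103.7, 284.4]), (258, [525.7, -103.3, 285.1]), (290, [540.9, -103.6, 284.2]), (318, [554.3, -103.6, 284.2]), (322, [556.1, -103.4, 284.6]), (326, [561.5, -109.2, 271.5])]
250 [(190, [491.5, -109.3, 278.2]), (194, [495.1, -106.5, 284.3]), (198, [497.0, -106.4, 284.4]), (230, [512.5, -105.9, 285.2]), (258, [525.8, -105.9, 285.0]), (290, [541.0, -105.9, 284.8]), (318, [554.4, -106.0, 284.6]), (322, [556.7, -106.8, 282.8]), (326, [560.2, -109.4, 277.1])]
255 [(190, [492.2, -110.5, 281.6]), (194, [494.9, -109.2, 284.1]), (198, [497.0, -108.7, 285.0]), (230, [512.3, -109.0, 284.2]), (258, [525.8, -108.5, 285.1]), (290, [541.2, -108.9, 284.0]), (318, [554.6, -108.7, 284.4]), (322, [556.7, -109.2, 283.4]), (326, [559.2, -110.1, 281.5])]
260 [(190, [493.1, -111.2, 285.4]), (194, [494.3, -112.7, 282.4]), (198, [496.9, -111.3, 285.2]), (230, [512.4, -111.1, 285.3]), (258, [525.8, -111.6, 283.9]), (290, [541.1, -111.2, 284.7]), (318, [554.5, -110.9, 285.2]), (322, [556.7, -111.5, 284.1]), (326, [558.4, -111.0, 285.1])]
rails 80 483.9 570.2 base 470.8 592.2
rails 130 483.8 570.7 base 470.7 583.9
rails 180 483.8 571.5 base 471.6 583.7
tcp 525.0646617213001
```

Call:
{"method": "drive_tool", "body": {
  "targets": [
    {"delta_pos": [2.2,7.9,0],"roll": 0,"grip": 0.55},
    {"delta_pos": [0,0,-20],"roll": 0,"grip": 0.55},
    {"delta_pos": [0,0,-20],"roll": 0,"grip": 0.55},
    {"delta_pos": [0,0,0],"roll": 0,"grip": 0.55},
    {"delta_pos": [0,0,-15],"roll": 0,"grip": 0.55},
    {"delta_pos": [0,0,-15],"roll": 0,"grip": 0.55},
    {"delta_pos": [0,0,0],"roll": 0,"grip": 0.55}
  ]
}}

```text
time_s: 8.27
position: [520.2, -135.4, 174.3]
orientation: [0.705, 0.018, 0.708, -0.016]
ft_force: [-0.9, 0.2, -2.6]
finger_gap: 64.0
```

Run:
```python
from h import *
s=state();print(s['position'],yaw(s),s['finger_gap'],s['ft_force'],s['time_s'])
zs=[]
m,im,d=grab('scene');W=cloud(m,d)
m2,im2,d2=grab('wrist')
c=np.zeros((480,800,3),np.uint8)
c[:,:440]=cv2.resize(im[100:220,230:340],None,fx=4,fy=4,interpolation=cv2.INTER_CUBIC);c[:288,445:800]=cv2.resize(im2,(384,288))[:,:355]
save('c4.png',c)
```

```text
[ 520.15744672 -135.40913295  174.32565717] -2.730038666701912 63.986877744538525 [-0.88705289  0.17627582 -2.63525442] 8.2667
```

View pics/c4.png

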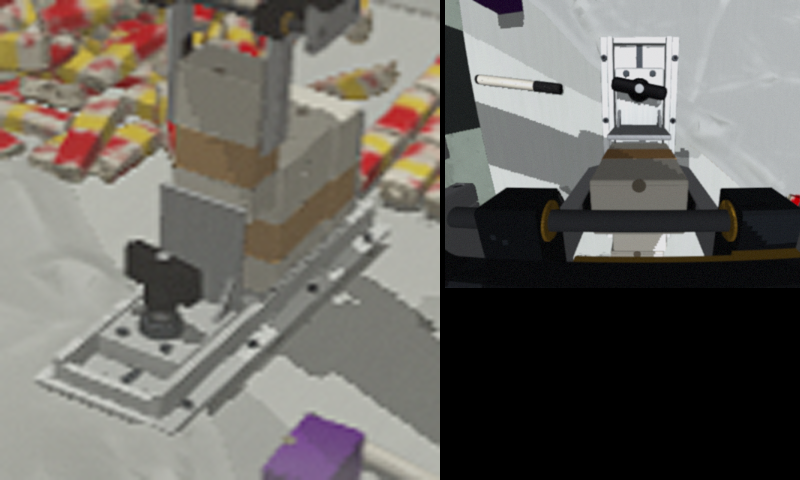

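The carton is already in the gap between the third carton and the stop plate, with no contact force. I go on down.

Call:
{"method": "drive_tool", "body": {
  "targets": [
    {"delta_pos": [0,0,-15],"roll": 0,"grip": 0.55},
    {"delta_pos": [0,0,-15],"roll": 0,"grip": 0.55},
    {"delta_pos": [0,0,-15],"roll": 0,"grip": 0.55},
    {"delta_pos": [0,0,-10],"roll": 0,"grip": 0.55},
    {"delta_pos": [0,0,-6],"roll": 0,"grip": 0.55},
    {"delta_pos": [0,0,0],"roll": 0,"grip": 0.55}
  ]
}}

```text
time_s: 8.87
position: [521.3, -136.6, 115.0]
orientation: [0.707, 0.017, 0.707, -0.017]
ft_force: [0.5, 0.3, -0.5]
finger_gap: 63.8
```

Call:
{"method": "drive_tool", "body": {
  "targets": [
    {"delta_pos": [0,0,-8],"roll": 0,"grip": 0.55},
    {"delta_pos": [0,0,-7],"roll": 0,"grip": 0.55},
    {"delta_pos": [0,0,-4],"roll": 0,"grip": 0.55},
    {"delta_pos": [0,0,0],"roll": 0,"grip": 0.55},
    {"delta_pos": [0,0,0],"roll": 0,"grip": 0.55}
  ]
}}

```text
time_s: 9.28
position: [521.4, -136.8, 96.3]
orientation: [0.707, 0.017, 0.707, -0.017]
ft_force: [-0.8, -0.4, -1.2]
finger_gap: 63.8
```

Call:
{"method": "drive_tool", "body": {
  "targets": [
    {"delta_pos": [0,0,-4],"roll": 0,"grip": 0.55},
    {"delta_pos": [0,0,-1.5],"roll": 0,"grip": 0.55},
    {"delta_pos": [0,0,0],"roll": 0,"grip": 0.55}
  ]
}}

```text
time_s: 9.53
position: [521.3, -136.7, 90.6]
orientation: [0.707, 0.017, 0.707, -0.017]
ft_force: [0.3, -0.2, -0.9]
finger_gap: 64.0
```

Call:
{"method": "drive_tool", "body": {
  "targets": [
    {"delta_pos": [0,0,-1],"roll": 0,"grip": 0.55},
    {"delta_pos": [0,0,0],"roll": 0,"grip": 0.55}
  ]
}}

```text
time_s: 9.7
position: [521.5, -136.8, 89.9]
orientation: [0.707, 0.017, 0.707, -0.017]
ft_force: [-0.6, -0.3, -1.9]
finger_gap: 63.7
```

Call:
{"method": "drive_tool", "body": {
  "targets": [
    {"delta_pos": [0,0,-0.7],"roll": 0,"grip": 0.55},
    {"delta_pos": [0,0,0],"roll": 0,"grip": 0.55}
  ]
}}

```text
time_s: 9.87
position: [521.7, -136.8, 89.6]
orientation: [0.707, 0.017, 0.707, -0.017]
ft_force: [0.3, 0.1, 0.8]
finger_gap: 63.6
```

Call:
{"method": "drive_tool", "body": {
  "targets": [
    {"delta_pos": [0,0,-0.8],"roll": 0,"grip": 0.55},
    {"delta_pos": [0,0,0],"roll": 0,"grip": 0.55}
  ]
}}

```text
time_s: 10.03
position: [521.8, -136.9, 89.6]
orientation: [0.707, 0.017, 0.707, -0.017]
ft_force: [-4.1, 1.7, 7.0]
finger_gap: 63.7
```

Call:
{"method": "drive_tool", "body": {
  "targets": [
    {"delta_pos": [0,0,0],"roll": 0,"grip": 0.8},
    {"delta_pos": [0,0,0],"roll": 0,"grip": 0.95},
    {"delta_pos": [0,0,0],"roll": 0,"grip": 0.95},
    {"delta_pos": [0,0,0],"roll": 0,"grip": 0.95}
  ]
}}

```text
time_s: 10.37
position: [521.6, -136.8, 88.4]
orientation: [0.707, 0.017, 0.707, -0.017]
ft_force: [0.2, 0.1, 0.6]
finger_gap: 86.9
```

Call:
{"method": "drive_tool", "body": {
  "targets": [
    {"delta_pos": [0,0,12],"roll": 0,"grip": 0.95},
    {"delta_pos": [0,0,30],"roll": 0,"grip": 0.95},
    {"delta_pos": [0,0,40],"roll": 0,"grip": 0.95},
    {"delta_pos": [0,0,40],"roll": 0,"grip": 0.95},
    {"delta_pos": [0,8,20],"roll": 0.12,"grip": 0.7},
    {"delta_pos": [0,10,0],"roll": 0.124,"grip": 0.45},
    {"delta_pos": [0.5,10,0],"roll": 0.124,"grip": 0.45},
    {"delta_pos": [0.5,10,0],"roll": 0.124,"grip": 0.45},
    {"delta_pos": [0.5,10,0],"roll": 0.124,"grip": 0.45},
    {"delta_pos": [0.5,10,0],"roll": 0.124,"grip": 0.45},
    {"delta_pos": [0.5,10,0],"roll": 0.124,"grip": 0.45},
    {"delta_pos": [0.5,10,0],"roll": 0.124,"grip": 0.45}
  ]
}}

```text
time_s: 11.37
position: [524.6, -58.3, 231.4]
orientation: [0.63, -0.322, 0.629, 0.322]
ft_force: [-0.1, -0.0, 0.4]
finger_gap: 42.8
```

Call:
{"method": "drive_tool", "body": {
  "targets": [
    {"delta_pos": [0.5,0,0],"roll": 0.124,"grip": 0.45},
    {"delta_pos": [0.5,0,0],"roll": 0.124,"grip": 0.45},
    {"delta_pos": [0,0,0],"roll": 0.124,"grip": 0.45},
    {"delta_pos": [0,0,0],"roll": 0,"grip": 0.45}
  ]
}}

```text
time_s: 11.7
position: [525.6, -58.7, 231.3]
orientation: [0.56, -0.432, 0.56, 0.431]
ft_force: [0.5, -0.8, 0.7]
finger_gap: 42.2
```

Run:
```python
from h import *
s=state();print(s['position'],yaw(s),s['finger_gap'],s['ft_force'],s['time_s'])
for n in ('wrist','top'):
    m,im,d=grab(n);W=cloud(m,d);save('w5'+n+'.png',im)
    rect(n+' row',W,(470,570),(-320,-115),(125,140))
    rect(n+' plate',W,(470,570),(-122,-80),(112,127))
    rect(n+' knob',W,(480,570),(-90,-30),(90,110))
```

```text
[525.63910722 -58.72908915 231.32949146] 75.23748550434553 42.2046796913326 [ 0.53940248 -0.82122502  0.70400232] 11.7
wrist row n 6363 z 130.3 rect [ 516.9 -227.9] [129.   66.9] ang 86.1 px [ 37 190 130  77]
wrist plate n 385 z 123.3 rect [ 513.7 -108. ] [ 6.5 50.3] ang 87.2 px [200 174  19  48]
wrist knob n 796 z 99.0 rect [524.  -57.8] [15.4 62.1] ang 75.6 px [252 162  15  57]
top row n 453 z 130.7 rect [ 514.  -263.5] [63.4 64.5] ang 86.9 px [368 182  23  24]
top plate n 26 z 123.0 rect [ 499.3 -110.5] [ 6.1 21.9] ang 87.4 px [322 196   3   9]
top knob none
```

View pics/w5wrist.png

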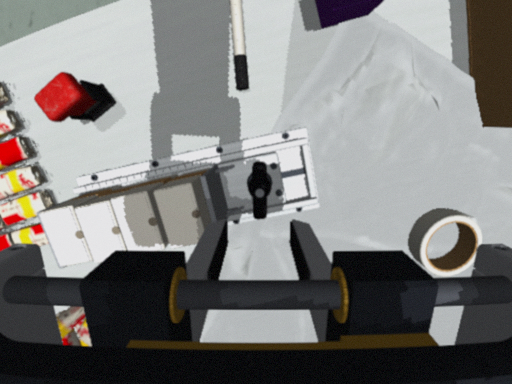

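All four cartons stand upright with their notches facing the same way, at about (80,232), (117,228), (152,220) and (195,213). The jaws are lined up across the knob, so I go down and grip it.

Call:
{"method": "drive_tool", "body": {
  "targets": [
    {"delta_pos": [-0.5,0.5,-35],"roll": 0.005,"grip": 0.45},
    {"delta_pos": [0,0,-35],"roll": 0,"grip": 0.45},
    {"delta_pos": [0,0,-30],"roll": 0,"grip": 0.45},
    {"delta_pos": [0,0,-25],"roll": 0,"grip": 0.45},
    {"delta_pos": [0,0,-12],"roll": 0,"grip": 0.45},
    {"delta_pos": [0,0,-6],"roll": 0,"grip": 0.45},
    {"delta_pos": [0,0,0],"roll": 0,"grip": 0.45}
  ]
}}

```text
time_s: 12.38
position: [524.7, -58.2, 86.9]
orientation: [0.559, -0.432, 0.56, 0.433]
ft_force: [0.3, 0.3, 0.6]
finger_gap: 42.2
```

Call:
{"method": "drive_tool", "body": {
  "targets": [
    {"delta_pos": [0,0,0],"roll": 0,"grip": 0.1},
    {"delta_pos": [0,0,0],"roll": 0,"grip": 0.1},
    {"delta_pos": [0,0,0],"roll": 0,"grip": 0.1},
    {"delta_pos": [0,0,0],"roll": 0,"grip": 0.1},
    {"delta_pos": [0,0,0],"roll": 0,"grip": 0.1}
  ],
  "newtons": 40
}}

```text
time_s: 12.8
position: [526.5, -58.5, 89.3]
orientation: [0.56, -0.433, 0.559, 0.431]
ft_force: [1.6, 1.0, 6.3]
finger_gap: 24.6
```

Call:
{"method": "drive_tool", "body": {
  "targets": [
    {"delta_pos": [0,0,0],"roll": 0,"grip": 0.1},
    {"delta_pos": [0,0,0],"roll": 0,"grip": 0.1},
    {"delta_pos": [0,0,0],"roll": 0,"grip": 0.1}
  ]
}}

```text
time_s: 13.05
position: [526.5, -58.6, 89.2]
orientation: [0.56, -0.433, 0.559, 0.431]
ft_force: [0.7, 1.7, 6.7]
finger_gap: 24.7
```

Run:
```python
from h import *
s=state();print(s['position'],yaw(s),s['finger_gap'],s['ft_force'],s['ft_torque'])
m,im,d=grab('wrist');save('w6.png',im)
```

```text
[526.50527774 -58.55498168  89.22745619] 75.39175767596586 24.702590790364905 [0.67661449 1.74110202 6.6655894 ] [ 0.27603305 -0.28173225 -0.03213903]
```

View pics/w6.png

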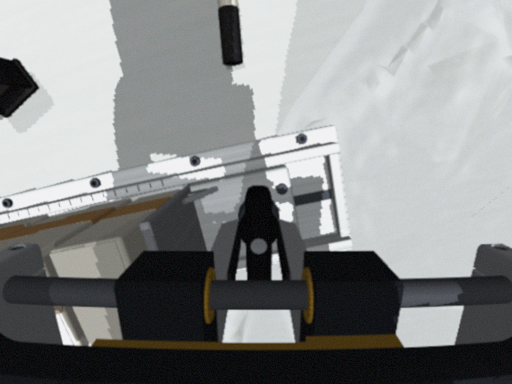

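The gap is 24.7 mm, not 16, and the tool was pushed up 2 mm. The pads seem to be on the flared hub below the bar, so I regrip higher.

Call:
{"method": "drive_tool", "body": {
  "targets": [
    {"delta_pos": [0,0,0],"roll": 0,"grip": 0.4},
    {"delta_pos": [0,0,3],"roll": 0,"grip": 0.4},
    {"delta_pos": [0,0,3],"roll": 0,"grip": 0.4},
    {"delta_pos": [0,0,0],"roll": 0,"grip": 0.4},
    {"delta_pos": [0,0,0],"roll": 0,"grip": 0.1},
    {"delta_pos": [0,0,0],"roll": 0,"grip": 0.1},
    {"delta_pos": [0,0,0],"roll": 0,"grip": 0.1},
    {"delta_pos": [0,0,0],"roll": 0,"grip": 0.1},
    {"delta_pos": [0,0,0],"roll": 0,"grip": 0.1}
  ],
  "newtons": 30
}}

```text
time_s: 13.85
position: [524.8, -58.1, 93.1]
orientation: [0.559, -0.432, 0.56, 0.433]
ft_force: [0.5, 0.6, -3.0]
finger_gap: 20.5
```

Run:
```python
from h import *
s=state();print(s['position'],yaw(s),s['finger_gap'],s['ft_force'],s['ft_torque'])
z=np.load('w3.npz');W=z['W']
M=(abs(W[...,0]-525)<40)&(abs(W[...,1]+58)<25)&(W[...,2]>45);P=W[M]
a=np.radians(-14.3);b=np.array([np.cos(a),np.sin(a)]);n=np.array([-b[1],b[0]]);q=P[:,:2]-[525.3,-58.2]
for lo,hi in((50,70),(70,80),(80,92),(92,97),(97,100),(100,104)):
    k=(P[:,2]>lo)&(P[:,2]<=hi)&(abs(q@b)<8)
    if k.any(): print(lo,hi,k.sum(),np.percentile((q@n)[k],[0,5,95,100]).round(1))
    k=(P[:,2]>lo)&(P[:,2]<=hi)&(abs(q@b)>18)&(abs(q@b)<30)
    if k.any(): print('   wing',k.sum(),np.percentile((q@n)[k],[0,5,95,100]).round(1))
```

```text
[524.82262504 -58.13253552  93.09697899] 75.39483498423489 20.522977125334773 [ 0.52642897  0.61586996 -2.95371961] [ 0.11925753 -0.21866302 -0.03103468]
50 70 4 [-14.9 -14.9 -13.2 -13. ]
70 80 101 [-14.  -13.   12.6  13.4]
   wing 2 [-8.2 -8.2 -8.  -8. ]
80 92 6 [-8.1 -8.1 -8.  -8. ]
   wing 5 [-8.2 -8.2 -8.  -8. ]
92 97 25 [-8.  -8.   8.1  8.2]
   wing 39 [-8.2 -8.   8.1  8.3]
97 100 126 [-7.3 -6.5  6.9  7.6]
   wing 245 [-7.7 -6.3  6.5  7.6]
100 104 80 [-5.5 -3.9  4.   4.7]
   wing 55 [-4.5 -3.3  4.1  4.9]
```

The hub flange is ±13 mm below about z 80, and the bar is ±8 mm above that. I raise another 4 mm.

Call:
{"method": "drive_tool", "body": {
  "targets": [
    {"delta_pos": [0,0,0],"roll": 0,"grip": 0.35},
    {"delta_pos": [0,0,4],"roll": 0,"grip": 0.35},
    {"delta_pos": [0,0,0],"roll": 0,"grip": 0.35},
    {"delta_pos": [0,0,0],"roll": 0,"grip": 0.1},
    {"delta_pos": [0,0,0],"roll": 0,"grip": 0.1},
    {"delta_pos": [0,0,0],"roll": 0,"grip": 0.1},
    {"delta_pos": [0,0,0],"roll": 0,"grip": 0.1},
    {"delta_pos": [0,0,0],"roll": 0,"grip": 0.1}
  ],
  "newtons": 30
}}

```text
time_s: 14.52
position: [525.1, -58.3, 97.5]
orientation: [0.559, -0.433, 0.559, 0.432]
ft_force: [0.5, 0.4, 0.5]
finger_gap: 15.6
```

Call:
{"method": "drive_tool", "body": {
  "targets": [
    {"delta_pos": [0,0,0],"roll": 0,"grip": 0.1},
    {"delta_pos": [0,0,0],"roll": 0,"grip": 0.1}
  ]
}}

```text
time_s: 14.68
position: [525.1, -58.3, 97.5]
orientation: [0.559, -0.432, 0.559, 0.432]
ft_force: [-0.1, 0.1, 1.2]
finger_gap: 15.9
```

The bar is gripped at 15.9 mm. Now I slide the stop towards the cartons.

Call:
{"method": "drive_tool", "body": {
  "targets": [
    {"delta_pos": [-0.1,-2,0],"roll": 0,"grip": 0.1},
    {"delta_pos": [-0.1,-2,0],"roll": 0,"grip": 0.1},
    {"delta_pos": [-0.1,-2,0],"roll": 0,"grip": 0.1},
    {"delta_pos": [-0.1,-2,0],"roll": 0,"grip": 0.1},
    {"delta_pos": [-0.1,-2,0],"roll": 0,"grip": 0.1},
    {"delta_pos": [-0.1,-2,0],"roll": 0,"grip": 0.1},
    {"delta_pos": [0,0,0],"roll": 0,"grip": 0.1}
  ]
}}

```text
time_s: 15.27
position: [524.4, -70.7, 97.5]
orientation: [0.559, -0.432, 0.56, 0.432]
ft_force: [0.3, -0.2, 1.5]
finger_gap: 15.9
```

Call:
{"method": "drive_tool", "body": {
  "targets": [
    {"delta_pos": [-0.1,-1.5,0],"roll": 0,"grip": 0.1},
    {"delta_pos": [0,0,0],"roll": 0,"grip": 0.1}
  ]
}}

```text
time_s: 15.43
position: [524.4, -71.9, 97.5]
orientation: [0.56, -0.432, 0.559, 0.432]
ft_force: [-0.0, 2.6, 2.2]
finger_gap: 15.8
```

Call:
{"method": "drive_tool", "body": {
  "targets": [
    {"delta_pos": [-0.1,-1.5,0],"roll": 0,"grip": 0.1},
    {"delta_pos": [0,0,0],"roll": 0,"grip": 0.1}
  ]
}}

```text
time_s: 15.6
position: [524.3, -72.8, 97.5]
orientation: [0.56, -0.432, 0.559, 0.433]
ft_force: [-0.5, 5.0, 2.3]
finger_gap: 15.7
```

Call:
{"method": "drive_tool", "body": {
  "targets": [
    {"delta_pos": [-0.1,-1,0],"roll": 0,"grip": 0.1},
    {"delta_pos": [0,0,0],"roll": 0,"grip": 0.1}
  ]
}}

```text
time_s: 15.77
position: [524.3, -72.9, 97.5]
orientation: [0.56, -0.431, 0.559, 0.433]
ft_force: [1.5, 9.5, 4.2]
finger_gap: 15.7
```

Call:
{"method": "drive_tool", "body": {
  "targets": [
    {"delta_pos": [0,-1,0],"roll": 0,"grip": 0.1},
    {"delta_pos": [0,0,0],"roll": 0,"grip": 0.1}
  ]
}}

```text
time_s: 15.93
position: [524.3, -73.0, 97.5]
orientation: [0.561, -0.431, 0.558, 0.434]
ft_force: [2.2, 11.8, 4.4]
finger_gap: 15.4
```

Call:
{"method": "drive_tool", "body": {
  "targets": [
    {"delta_pos": [0,-1,0],"roll": 0,"grip": 0.1},
    {"delta_pos": [0,0,0],"roll": 0,"grip": 0.1}
  ]
}}

```text
time_s: 16.1
position: [524.3, -73.1, 97.5]
orientation: [0.561, -0.43, 0.558, 0.434]
ft_force: [2.1, 15.5, 4.7]
finger_gap: 15.6
```

The row is closed: the force rises stiffly to 15 N while the position stays at y = -73. Now I turn the knob clockwise while holding that push.

Call:
{"method": "drive_tool", "body": {
  "targets": [
    {"delta_pos": [0,0,0],"roll": -0.1,"grip": 0.1},
    {"delta_pos": [0,0,0],"roll": -0.1,"grip": 0.1},
    {"delta_pos": [0,0,0],"roll": -0.1,"grip": 0.1},
    {"delta_pos": [0,0,0],"roll": -0.1,"grip": 0.1},
    {"delta_pos": [0,0,0],"roll": -0.1,"grip": 0.1},
    {"delta_pos": [0,0,0],"roll": 0,"grip": 0.1}
  ],
  "newtons": 50
}}

```text
time_s: 16.6
position: [524.2, -73.3, 97.5]
orientation: [0.651, -0.277, 0.649, 0.281]
ft_force: [0.9, 13.9, 4.3]
finger_gap: 15.6
```

Call:
{"method": "drive_tool", "body": {
  "targets": [
    {"delta_pos": [0,0,0],"roll": -0.1,"grip": 0.1},
    {"delta_pos": [0,0,0],"roll": -0.1,"grip": 0.1},
    {"delta_pos": [0,0,0],"roll": -0.1,"grip": 0.1},
    {"delta_pos": [0,0,0],"roll": -0.1,"grip": 0.1},
    {"delta_pos": [0,0,0],"roll": -0.1,"grip": 0.1},
    {"delta_pos": [0,0,0],"roll": 0,"grip": 0.1}
  ]
}}

```text
time_s: 17.1
position: [524.0, -73.5, 97.5]
orientation: [0.699, -0.108, 0.698, 0.112]
ft_force: [-0.7, 13.3, 5.7]
finger_gap: 15.8
```

Call:
{"method": "drive_tool", "body": {
  "targets": [
    {"delta_pos": [0,0,0],"roll": -0.1,"grip": 0.1},
    {"delta_pos": [0,0,0],"roll": -0.1,"grip": 0.1},
    {"delta_pos": [0,0,0],"roll": -0.1,"grip": 0.1},
    {"delta_pos": [0,0,0],"roll": -0.1,"grip": 0.1},
    {"delta_pos": [0,0,0],"roll": 0,"grip": 0.1}
  ]
}}

```text
time_s: 17.52
position: [523.8, -73.5, 97.6]
orientation: [0.706, 0.033, 0.707, -0.029]
ft_force: [-1.6, 14.0, 5.8]
finger_gap: 15.6
```

Run:
```python
from h import *
s=state();print(s['position'],yaw(s),s['finger_gap'],s['ft_force'],s['ft_torque'],s['time_s'])
```

```text
[523.83837782 -73.49486605  97.5620859 ] -5.028380955062059 15.59201996370353 [-1.63076782 13.96084817  5.78255876] [ 2.2364876   0.04138134 -0.05283285] 17.5167
```

The knob is at about 1.6 rad. I ease off the push, release and rise.

Call:
{"method": "drive_tool", "body": {
  "targets": [
    {"delta_pos": [0,2,0],"roll": 0,"grip": 0.1},
    {"delta_pos": [0,1.5,-0.5],"roll": 0,"grip": 0.1},
    {"delta_pos": [0,0,0],"roll": 0,"grip": 0.1}
  ]
}}

```text
time_s: 17.77
position: [523.9, -73.1, 97.6]
orientation: [0.706, 0.029, 0.707, -0.03]
ft_force: [-3.3, 0.8, 6.2]
finger_gap: 15.5
```

Call:
{"method": "drive_tool", "body": {
  "targets": [
    {"delta_pos": [0,0,0],"roll": 0,"grip": 0.3},
    {"delta_pos": [0,0,0],"roll": 0,"grip": 0.4},
    {"delta_pos": [0,0,0],"roll": 0,"grip": 0.4},
    {"delta_pos": [0,0,0],"roll": 0,"grip": 0.4},
    {"delta_pos": [0,0,15],"roll": 0,"grip": 0.4},
    {"delta_pos": [0,0,30],"roll": 0,"grip": 0.4},
    {"delta_pos": [0,0,40],"roll": 0,"grip": 0.4},
    {"delta_pos": [0,0,40],"roll": 0,"grip": 0.4},
    {"delta_pos": [0,30,20],"roll": 0,"grip": 0.4},
    {"delta_pos": [0,40,0],"roll": 0,"grip": 0.4},
    {"delta_pos": [0,40,0],"roll": 0,"grip": 0.4},
    {"delta_pos": [0,40,0],"roll": 0,"grip": 0.4}
  ]
}}

```text
time_s: 18.77
position: [524.2, 78.4, 242.6]
orientation: [0.707, 0.03, 0.706, -0.03]
ft_force: [0.0, 0.2, 0.3]
finger_gap: 37.2
```

Call:
{"method": "drive_tool", "body": {
  "targets": [
    {"delta_pos": [-15,40,0],"roll": 0,"grip": 0.4},
    {"delta_pos": [-15,38,0],"roll": 0,"grip": 0.4},
    {"delta_pos": [-15,38,0],"roll": 0,"grip": 0.4},
    {"delta_pos": [0,0,0],"roll": 0,"grip": 0.4}
  ]
}}

```text
time_s: 19.1
position: [476.8, 197.1, 241.7]
orientation: [0.706, 0.028, 0.707, -0.027]
ft_force: [0.7, 0.6, 0.2]
finger_gap: 37.5
```

Run:
```python
from h import *
s=state();print(s['position'],s['ft_force'],s['time_s'])
m,im,d=grab('top');W=cloud(m,d)
rect('row',W,(470,570),(-320,-123),(125,140))
rect('plate',W,(470,570),(-140,-90),(112,126))
rect('knob',W,(480,570),(-115,-30),(90,110))
rect('stamp',W,(330,400),(-290,-210),(50,110))
rect('tape',W,(620,740),(120,235),(30,70))
m,i2,d=grab('scene')
c=np.zeros((600,800,3),np.uint8)
c[:272]=cv2.resize(im[168:236,200:400],None,fx=4,fy=4,interpolation=cv2.INTER_CUBIC)
c[275:595,:480]=cv2.resize(i2[110:210,220:370],(480,320),interpolation=cv2.INTER_CUBIC)
save('f.png',c)
```

```text
[476.83618054 197.14735439 241.67495137] [0.67042    0.58697984 0.20813642] 19.1
row n 1408 z 130.6 rect [ 517.1 -210.8] [168.8  65.3] ang 87.3 px [329 180  62  26]
plate n 72 z 122.9 rect [ 520.6 -127. ] [ 7.7 65.4] ang 89.2 px [327 180   4  25]
knob n 134 z 98.9 rect [524.  -76.7] [64.1 15.8] ang 84.8 px [297 189  24   7]
stamp n 244 z 86.6 rect [ 365.8 -250.3] [38.5 49.5] ang 18.8 px [360 239  21  18]
tape n 373 z 46.7 rect [679.8 175.5] [90.2 91.5] ang 89.1 px [203 127  32  32]
```

View pics/f.png

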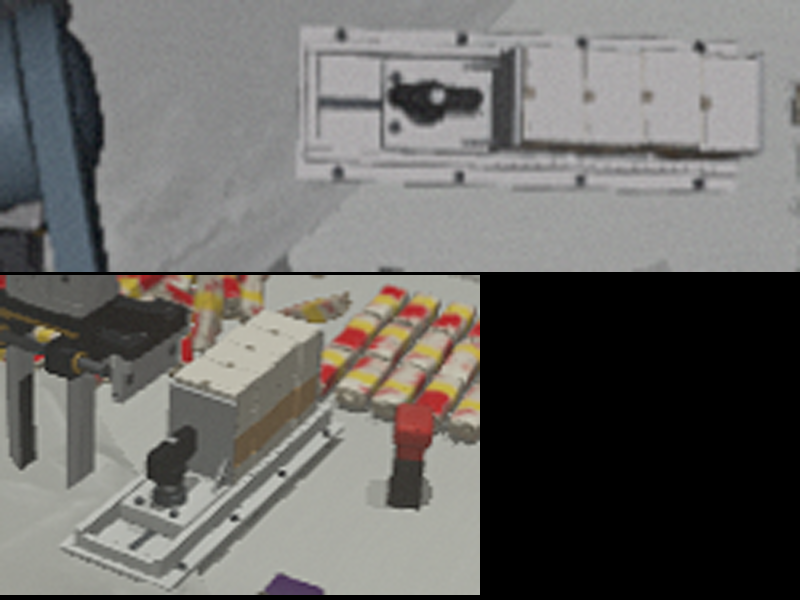

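The picture shows the row closed against the stop plate, all four notches on the same side, and the knob bar along the row. The stamp and tape haven't moved.

```bash
python3 -c "
from station import close_job; print(close_job())"
```

```text
the job is handed in; nothing more can be done
None
```

The last carton stands upright in the frame's fourth place, the row is closed, and the clamp knob is turned tight. The job is handed in at about 19 s of the 64 s allowed.

- **Carton:** In the box its 64 mm side lay along the box's length, not the 40 mm side as described. I gripped it by its ends and turned it about half a turn, so its notch faces the same way as the other three.
- **End stop:** I slid it about 15 mm until it would go no further under roughly 15 N, and kept that push on while tightening.
- **Knob:** I turned it clockwise to about 1.6 rad, judged by both the gripper angle and the final picture. The first two grips landed on the wider hub below the bar, so I regripped higher before sliding or turning anything.

**Last checks:** the final top and scene views show four upright cartons with no visible gap and the stop plate against them. The stamp and tape measured within about 1 mm of where they began. The top and wrist cameras disagreed by about 3 mm along y, so I relied on contact force for closing the row. The measured row length came out at 168.8 mm instead of 160 mm, probably because it included the edge of the stop plate. I did not test the tightened clamp's hold with a separate push.

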